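Measure the travel of a sprung belt-tensioner arm and mark it on the scale

ROBOT

A 6-joint arm with a two-finger parallel gripper is mounted at the origin on the work surface. World frame = base frame: x ahead of the robot, y to its left, z up, the work surface at z = 0. Lengths are in m, angles in rad, forces in N, time in s.
With the tool pointing down it reaches from about 0.375 to 0.975 m from the base axis. Payload 3.8 kg.
Tool frame: the origin (TCP) lies midway between the tips of the shut fingers; the grasp point (between the pads) lies 19 mm behind it; x points along the fingers, y is the direction in which the jaws open and shut, and the axes are right-handed (so a half turn about x gives the same grasp; the last joint's range is limited). The gripper opens to 88 mm and grips with 3 to 60 N. Pads are 18 mm wide; open, the fingers measure 123 mm over their backs; the gripper's body (75 mm by 187 mm) begins 45 mm behind the grasp point.
Start: joints at [1.239, 0.264, 1.604, -0, 1.274, -0.037], TCP at [0.196, 0.646, 0.239] pointing down, gripper open.
Joint ranges: [-2.63, 2.63], [-0.94, 2.18], [0.31, 2.57], [-1.31, 4.45], [0, 2.66], [-2.55, 2.55]. Speed limits (rad/s): [2.57, 2.57, 3.14, 3.14, 3.14, 3.14].

INTERFACE

Orientations are given as a rotation vector (axis times angle).
In Python, from cell import manip, inverse_kinematics, cams, order gives the robot as it stands. Calls block until the motion is done:
- manip.move_pose(position, orientation): joint-space move of the TCP to a pose.
- manip.move_linear(position, rate=0.15, rot=None): straight line of the TCP; rot=None keeps the orientation; rate is the mean speed in m/s.
- manip.set_joints(angles): joint-space move.
- manip.set_gripper(opening, force=None): finger opening in m; force is the grip in N (None keeps the last); returns when the fingers have stopped.
- manip.dwell(seconds).
- inverse_kinematics(position, orientation): joint angles nearest the present ones, or None.
- manip.state(): the state.
- cams.capture(name): name is "side" or "top"; returns a dict with "image" (384x512x3 uint8, blue, green, red), "z_map" (384x512 float32, m along the optical axis (not along the pixel's ray), 0 where there is no reading), "intrinsics" (3x3 intrinsics, pixels), "position" and "orientation" of the camera in the world. Camera axes: x right, y down, z forward; pixel columns grow to the right and rows downward; lengths in m; the calibration is good to about 2 mm. A picture is of the moment at which its call begins.
A pose or a line that the arm cannot do raises manip.IKError and nothing moves.
- order.close_job(): hands the job in, once; it reports no verdict.
The state is a dict: "clock": time; "joint_pos": joint angles; "joint_velocities": joint speeds; "tau": joint torques, N m; "tool_pos": TCP position; "tcp_rot": TCP orientation; "contact_force": force on the tool from outside, world axes, zero at the start; "moment": the same for the moment, N m; "gripper_width": finger opening in m.
Only numpy, scipy, OpenCV 4.12 (cv2) and the standard library are available. Lean on these libraries where they do the work, as an engineer would, in place of code of your own. Each camera call takes 0.05 s, during which the arm holds its last target.

TASK

Check the travel of the belt tensioner on its test plate: push the sprung arm by its roller, away from its rest, until you feel it come firmly against its hidden inner stop, keep it pressed there for a second with about 15 N and never more than 25 N, then ease it all the way back to rest without letting it snap. The arm carries the thin drag hand along and leaves it at the greatest deflection; do not touch the hand. Then slide the index rider along the scale until its pointer stands in line with the drag hand, let go, and leave the things lying beside the plate alone.

Things in the scene. Friction and masses are not known exactly. Their poses are not given: they have to be found in the camera images.
- plate: Grey housing fixed to the bench, its top 30 mm up; origin at bench height on the common vertical pivot axis of arm, hand and index, z up. In its frame it spans x -70 to 215, y -175 to 195 mm. On top a white scale arc, radius 150 to 172 mm, black marks every 0.07 rad. Scale zero lies at -0.44 rad from its x axis, the arm's rest at -0.60; angles grow counter-clockwise seen from above.
- tensioner (a joint): Angle of the sprung arm, rad: 0 at rest, growing counter-clockwise seen from above (the way to push). The spring takes 2 N at the roller at rest, evenly rising to 5 N at 0.8. A rubber end stop hidden in the housing is met between 0.35 and 0.85, differently each time: not seen, only felt. Past first touch it adds about 3 N per mm at the roller.
- tensioner_arm: The sprung arm: flat aluminium bar 24 mm wide, top 56 mm above the bench, from a dark hub at the pivot to an upright grey roller at its outer end. Origin on the pivot axis at bench height; its x axis points along the arm from the pivot to the roller.
- roller (a point): Centre of the arm's upright roller: a cylinder 28 mm in diameter, standing from 56 to 100 mm above the bench, 120 mm from the pivot axis; this point is 78 mm above the bench.
- drag (a joint): Reading of the drag hand on the scale, rad from the scale's zero, growing counter-clockwise. It starts at or near 0, ahead of the arm; a pin under the arm pushes it along, and it stays where it was left (light friction).
- drag_hand: Thin black blade lying 34 to 38 mm above the bench, 5 mm wide at its tip, running out from the pivot to radius 150 mm. Origin on the pivot axis at bench height, x axis along the blade towards its tip. Only the arm may move it: touching it with the gripper spoils the reading.
- blade_tip (a point): Tip of the drag hand, 150 mm from the pivot axis, 38 mm above the bench.
- index (a joint): Reading of the index rider on the scale, rad from the same zero and in the same direction as the drag hand's: equal readings mean that the two stand in line. Starts between 1.0 and 1.2. Slides with about 1.2 N and stays where it is left.
- index_grip (a point): Middle of the index rider's grip, 70 mm above the bench, 186 mm from the pivot axis; x axis points outwards. The grip is an upright black fin, 14 mm wide along the scale, 26 mm long radially, from 40 to 90 mm above the bench, on a foot 26 mm wide; a 5 mm pointer runs from the foot inwards to radius 153 mm.
- parts_bin: Bystander: small blue open bin 100 x 75 x 50 mm, on the bench near the plate's +y edge. Origin under its centre.
- board: Bystander: dark green circuit board 120 x 90 mm with black parts up to 27 mm high, on the bench near the plate's -y edge. Origin under its centre.
- driver: Bystander: screwdriver lying on the bench beyond the board. Origin under its middle.

How it is judged:
By the outcome, as a careful person would: the job done as asked, in the order asked, and still so for the second after the job is handed in, with the robot touching nothing.
It also fails if it takes over 69 s, if anything falls off the work surface, if the arm or the gripper's body presses on something with over 40 N, if the wrist force passes 120 N, or if a joint passes its speed limit or range.

## Working session

There is one attempt and no reset: what is moved stays moved. The work goes in short steps, each a Python script; the robot and the scene stay as the last script left them, time stands still between calls to the robot, and variables do not carry over. Pictures are saved under pics/ and viewed, and the job is handed in when it is done.

```bash
ls; mkdir -p pics
python3 - <<'E'
from cell import manip,cams
import cv2,numpy as np
for n in("top","side"):
    c=cams.capture(n); cv2.imwrite(f"pics/{n}0.png",c["image"]); np.savez(f"pics/{n}0.npz",**c)
    print(n,c["intrinsics"],c["position"],c["orientation"])
s=manip.state();print(s)
E
```

```text
pics
top [[486.24009985   0.         265.51610418]
 [  0.         486.24009985 193.61402456]
 [  0.           0.           1.        ]] [ 0.46865566 -0.00665131  1.65945965] [-2.19315269  2.1781856  -0.06749983]
side [[355.5700182    0.         254.36835452]
 [  0.         355.5700182  195.59731054]
 [  0.           0.           1.        ]] [ 0.27364282 -0.59157547  0.88089071] [-2.38653763  0.62183135 -0.19947932]
{'clock': 0.1, 'joint_pos': array([ 1.23910303e+00,  2.64681671e-01,  1.60520696e+00,  3.08202845e-06,
        1.27367455e+00, -3.68906575e-02]), 'joint_velocities': array([-0.00081557, -0.00111525, -0.00267967, -0.00054497, -0.00057854,
        0.00082054]), 'tau': array([-2.37555823e-04, -5.03623831e+01, -3.58073974e+01,  7.30199832e-02,
        2.32576753e-02, -1.03802756e-04]), 'tool_pos': array([0.19591475, 0.6452954 , 0.23752635]), 'tcp_rot': array([ 0.2298725 ,  1.558747  , -0.23292373]), 'contact_force': array([-0.11859684, -0.21119163, -0.6489484 ]), 'moment': array([-0.0092312 ,  0.01823552,  0.03509769]), 'gripper_width': 0.08824900843171529}
```

View pics/top0.png

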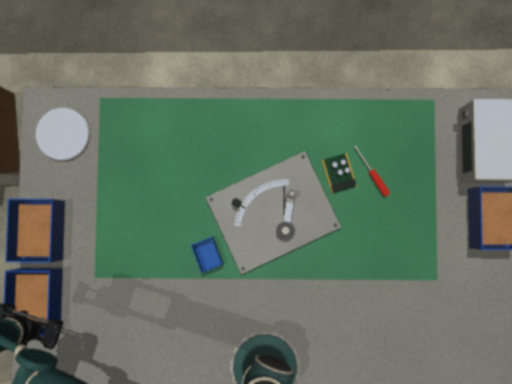

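View pics/side0.png

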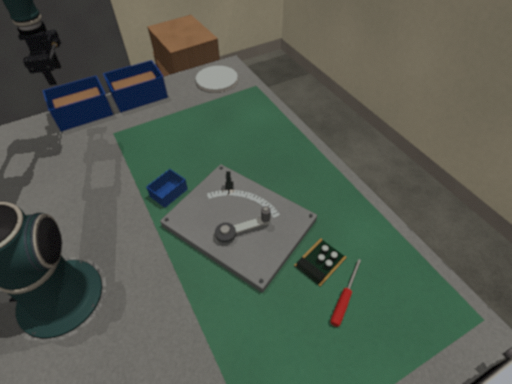

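The top view shows the plate's pivot hub at about (285,231), the roller at (292,195) and the index grip at (237,203). The bin is at (207,255), and the board and driver are to the right. I'll enlarge these.

```bash
cat > h.py <<'E'
import numpy as np,cv2
from scipy.spatial.transform import Rotation as R
def ray(c,u,v,z):
    K=c["intrinsics"];d=R.from_rotvec(c["orientation"]).apply([(u-K[0,2])/K[0,0],(v-K[1,2])/K[1,1],1.]);p=np.asarray(c["position"])
    return p+d*(z-p[2])/d[2]
def proj(c,P):
    q=R.from_rotvec(c["orientation"]).inv().apply(np.atleast_2d(P)-c["position"]);K=c["intrinsics"]
    return np.c_[K[0,0]*q[:,0]/q[:,2]+K[0,2],K[1,1]*q[:,1]/q[:,2]+K[1,2]]
E
python3 - <<'E'
import cv2,numpy as np
i=cv2.imread("pics/top0.png")[140:280,190:350];cv2.imwrite("pics/topc.png",cv2.resize(i,None,fx=5,fy=4.28/4.28*4.28 if 0 else 5,interpolation=cv2.INTER_CUBIC)[:600] if 0 else cv2.resize(i[:120*1+0],None,fx=5,fy=5,interpolation=cv2.INTER_CUBIC))
i=cv2.imread("pics/side0.png")[150:290,155:325];cv2.imwrite("pics/sidec.png",cv2.resize(i,None,fx=4.2,fy=4.2,interpolation=cv2.INTER_CUBIC))
E
```

```text
(no output)
```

View pics/topc.png

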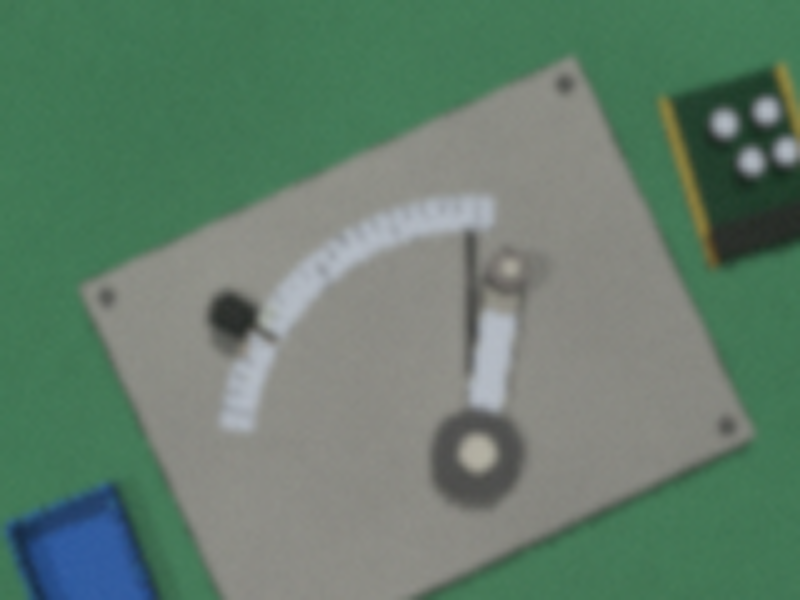

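View pics/sidec.png

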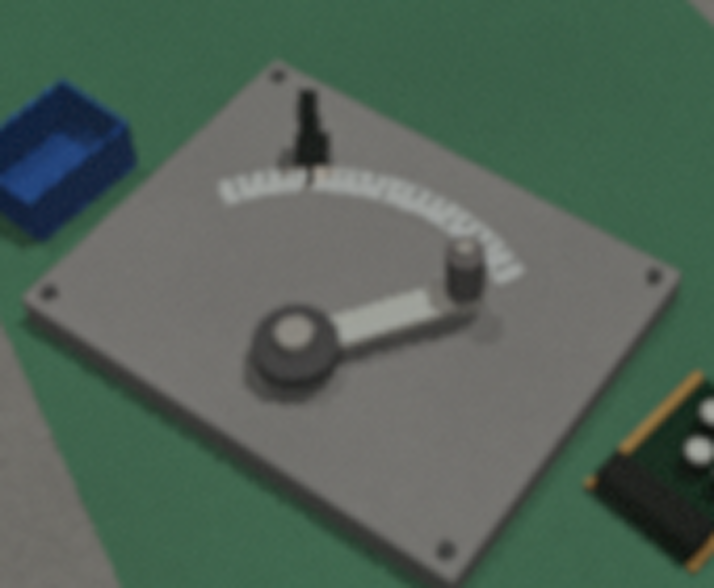

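Run:
```python
import numpy as np
from h import *
from scipy.optimize import least_squares
T=dict(np.load("pics/top0.npz"));S=dict(np.load("pics/side0.npz"))
tp=lambda x,y:((x+.5)/5-.5+190,(y+.5)/5-.5+140)
sp=lambda x,y:((x+.5)/4.2-.5+155,(y+.5)/4.2-.5+150)
co=np.array([[215,195],[215,-175],[-70,-175],[-70,195]])/1e3
tpx=[tp(80,290),tp(575,58),tp(755,435),(242,272)]
spx=[sp(280,62),sp(680,275),sp(452,585),sp(22,298)]
for c,px in((T,tpx),(S,spx)):
    W=np.array([ray(c,*p,.03)[:2] for p in px])
    f=lambda q:((co@np.array([[np.cos(q[2]),np.sin(q[2])],[-np.sin(q[2]),np.cos(q[2])]])+q[:2])-W).ravel()
    r=least_squares(f,[.35,-.05,.45]);print(r.x,np.round(r.fun*1e3,1))
pv=ray(T,*tp(477,455),.06);print("pivot top",pv, [ray(T,*tp(477,455),z)[:2] for z in(.03,.1)])
ro=ray(T,*tp(510,267),.1);print("roller",ro, ray(S,*sp(464,245),.1))
ix=ray(T,*tp(232,312),.09);print("index",ix, ray(S,*sp(307,95),.09))
tip=ray(T,*tp(471,233),.038);print('tip',tip)
pt=ray(T,*tp(274,338),.036);print('ptr',pt)
print([ray(T,*tp(x,y),.05)for x,y in((10,525),(115,487))])
```

```text
[ 0.4552801  -0.06580161  0.44703965] [ 3.1  1.   3.9 -0.5  0.1 -3.1 -7.   2.6]
[ 0.45459448 -0.06678301  0.44022783] [-0.3  3.7  2.9 -2.7 -0.8 -1.3 -1.8  0.4]
pivot top [ 0.45339705 -0.06403702  0.06      ] [array([ 0.45311086, -0.06511336]), array([ 0.45377865, -0.06260189])]
roller [ 0.57442301 -0.0832864   0.1       ] [ 0.57515316 -0.07892118  0.1       ]
index [0.54474274 0.09577674 0.09      ] [0.54833049 0.10205955 0.09      ]
tip [ 0.60125002 -0.06017089  0.038     ]
ptr [0.53016278 0.07104233 0.036     ]
[array([0.4051193 , 0.24323968, 0.05      ]), array([0.43056833, 0.17433763, 0.05      ])]
```

```bash
cat >> h.py <<'E'
PV=np.array([.4545,-.0655]);YAW=.443
def rot(a,s=1):
    # tool down, jaw axis along world angle a (s=-1: flipped)
    y=s*np.array([np.cos(a),np.sin(a),0]);x=np.array([0,0,-1.]);z=np.cross(x,y)
    return R.from_matrix(np.c_[x,y,z]).as_rotvec()
def push_pose(th,off,s,z=.068,r=.120):
    a=YAW-.60+th;e=np.array([np.cos(a),np.sin(a)]);t=np.array([-e[1],e[0]])
    return np.r_[PV+r*e-off*t,z],rot(a,s)
E
python3 - <<'E'
from h import *
from cell import manip,inverse_kinematics as ik
for s in(1,-1):
  for th,off,z in((0,.045,.2),(0,.023,.068),(.85,.023,.068)):
    q=ik(*push_pose(th,off,s,z));print(s,th,None if q is None else np.round(q,2))
  for a in(1.06,.3):
    g=np.r_[PV+.186*np.array([np.cos(a),np.sin(a)]),.055];q=ik(g,rot(a+np.pi/2,s));print('idx',s,a,None if q is None else np.round(q,2))
E
```

```text
1 0 [-0.27  0.11  1.85 -0.    1.17 -0.11]
1 0 [-0.23  0.25  1.96 -0.    0.93 -0.07]
1 0.85 [-0.06  0.22  2.    0.    0.92 -0.75]
idx 1 1.06 [ 0.13  0.22  2.03  0.    0.89 -2.5 ]
idx 1 0.3 [-0.06  0.35  1.85 -0.    0.94 -1.93]
-1 0 None
-1 0 None
-1 0.85 [-0.06  0.22  2.   -0.    0.92  2.39]
idx -1 1.06 [ 0.13  0.22  2.03 -0.    0.89  0.64]
idx -1 0.3 [-0.06  0.35  1.85  0.    0.94  1.21]
```

Run:
```python
from h import *
from cell import manip
p,r=push_pose(0,.045,1,.2)
manip.set_gripper(0.0,10)
manip.move_pose(p,r); print(manip.state()["clock"])
manip.move_linear(push_pose(0,.045,1)[0],rate=.12)
manip.dwell(.3)
st=[manip.state()["contact_force"]for _ in range(3)]
s=manip.state();print(s["clock"],s["tool_pos"],s["gripper_width"],st)
# timing/noise test: approach
t0=s["clock"];b=np.mean(st,0);np.save("bias.npy",b)
a=YAW-.6;t=np.array([-np.sin(a),np.cos(a),0])
for off in(.035,.030,.027):
    manip.move_linear(push_pose(0,off,1)[0],rate=.03);s=manip.state();print(off,s["clock"],-(s["contact_force"]-b)@t,s["contact_force"])
from cell import cams
c=cams.capture("side");cv2.imwrite("pics/s1.png",cv2.resize(c["image"][120:290,130:330],None,fx=4,fy=3.5))
```

```text
4.4167
5.9667 [ 0.56634354 -0.12881379  0.06856658] 0.0004996037469137089 [array([ 0.09265328,  0.45154611, -0.10841396]), array([ 0.09265328,  0.45154611, -0.10841396]), array([ 0.09265328,  0.45154611, -0.10841396])]
0.035 6.45 1.0212299243027239 [ 0.09546625 -0.58284584  0.02157069]
0.03 6.7667 0.794273094149176 [-0.29297418 -0.29157165  0.13357997]
0.027 7.0167 -0.12701809444032555 [-0.20496758  0.62726009  0.57136652]
```

View pics/s1.png

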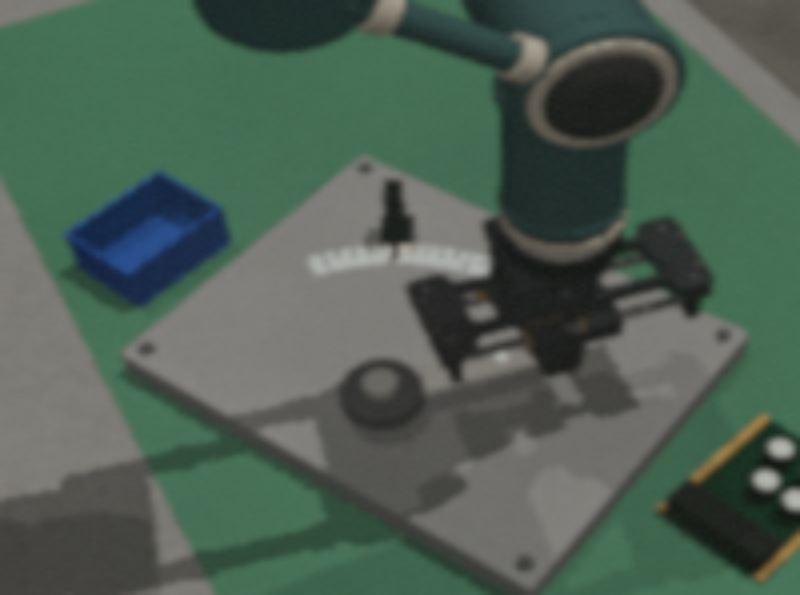

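```bash
cat >> h.py <<'E'
def F(m,th,b,n=4,dt=.025):
    a=YAW-.6+th;t=np.array([-np.sin(a),np.cos(a),0]);e=np.array([np.cos(a),np.sin(a),0]);v=[]
    for _ in range(n):
        m.dwell(dt);v.append(m.state()["contact_force"]-b)
    v=np.array(v);return float((-v@t).mean()),float((-v@t).max()),float((v@e).mean())
def go(m,th,rate,off=.023):
    p,r=push_pose(th,off,1);m.move_linear(p,rate=rate,rot=r)
E
python3 - <<'E'
from h import *
from cell import manip
b=np.load("bias.npy");np.set_printoptions(precision=3)
th=-.02
log=[]
def step(rate):
    go(manip,th,rate);f=F(manip,th,b,3,.02);log.append((th,)+f);return f
for th in(0,.04,.1,.16,.22,.28,.32):
    f=step(.04);print("%.3f F %.1f max %.1f rad %.1f"%((th,)+f), manip.state()["clock"])
    if f[0]>8:break
while f[0]<8.5 and th<.9:
    th+=.0167;f=step(.03);print("%.3f F %.1f max %.1f rad %.1f"%((th,)+f))
print(manip.state()["clock"],manip.state()["tool_pos"])
np.save("th.npy",th)
E
```

```text
0.000 F 0.0 max 0.3 rad -0.8 7.3667
0.040 F 2.1 max 2.5 rad -0.1 7.6917
0.100 F 2.3 max 2.6 rad -0.1 8.075
0.160 F 3.3 max 3.6 rad 0.4 8.4583
0.220 F 3.8 max 4.3 rad 1.0 8.8417
0.280 F 3.4 max 3.8 rad 1.3 9.225
0.320 F 3.9 max 4.2 rad 1.8 9.55
0.337 F 3.9 max 4.4 rad 2.5
0.353 F 3.5 max 3.8 rad 2.4
0.370 F 4.0 max 4.6 rad 3.0
0.387 F 4.3 max 4.5 rad 2.4
0.403 F 4.0 max 4.2 rad 3.1
0.420 F 3.6 max 3.9 rad 3.4
0.437 F 4.1 max 5.0 rad 3.1
0.454 F 4.1 max 4.5 rad 3.2
0.470 F 4.7 max 4.9 rad 3.1
0.487 F 4.6 max 4.9 rad 2.8
0.504 F 5.7 max 6.1 rad 3.1
0.520 F 7.9 max 8.4 rad 2.1
0.537 F 10.8 max 11.4 rad 1.2
13.45 [ 0.575 -0.044  0.068]
```

Run:
```python
from h import *
from cell import manip,cams
b=np.load("bias.npy");th=float(np.load("th.npy"))
f=F(manip,th,b)
while f[0]<14.3:
    th+=min(.009,max(.002,(15-f[0])/180*.8));go(manip,th,.02);f=F(manip,th,b,4,.02);print("%.4f F %.1f max %.1f rad %.1f"%((th,)+f))
t0=manip.state()["clock"]
while manip.state()["clock"]-t0<1.3:
    f=F(manip,th,b,8,.02);print("hold F %.1f max %.1f rad %.1f"%f)
s=manip.state();print(s["clock"],s["tool_pos"],s["tcp_rot"]);np.save("th.npy",th)
c=cams.capture("top");cv2.imwrite("pics/t2.png",cv2.resize(c["image"][140:280,190:350],None,fx=5,fy=4.25));c2=cams.capture("side");cv2.imwrite("pics/s2.png",cv2.resize(c2["image"][150:290,155:325],None,fx=4.2,fy=4.2))
```

```text
0.5461 F 12.4 max 13.2 rad 1.5
0.5551 F 13.8 max 14.2 rad 1.2
0.5606 F 14.9 max 15.1 rad 1.0
hold F 14.8 max 15.7 rad 0.9
hold F 14.7 max 15.3 rad 1.1
hold F 15.0 max 15.5 rad 0.9
hold F 14.6 max 14.8 rad 0.9
hold F 14.7 max 15.5 rad 0.9
hold F 14.7 max 15.4 rad 1.0
hold F 14.7 max 15.1 rad 1.1
hold F 14.9 max 15.7 rad 0.9
hold F 14.9 max 15.4 rad 0.9
hold F 14.6 max 15.2 rad 1.0
15.8333 [ 0.57517667 -0.04247995  0.06825369] [ 0.90402981  1.36881538 -0.90776205]
```

Run:
```python
from h import *
from cell import manip,cams
b=np.load("bias.npy");th=float(np.load("th.npy"))
while th>.1:
    th-=.045;go(manip,th,.03);print("%.3f %.1f"%(th,F(manip,th,b,2,.02)[0]),end=' ')
while th>-.025:
    th-=.02;go(manip,th,.015);print("%.3f %.1f"%(th,F(manip,th,b,2,.02)[0]),end=' ')
go(manip,th,.03,.040);print(manip.state()["clock"])
p,r=push_pose(th,.04,1);manip.move_linear(np.r_[p[:2],.2],rate=.15)
# go above index
a=1.06;g=np.r_[PV+.186*np.array([np.cos(a),np.sin(a)]),.2]
q=__import__('cell').inverse_kinematics(np.r_[.40,.30,.24],rot(a+np.pi/2,-1))
manip.move_pose(np.r_[.40,.32,.24],rot(a+np.pi/2,-1));manip.dwell(.2)
for n in("top","side"):
    cs=[cams.capture(n) for _ in range(4)];c=cs[0];im=np.mean([x["image"].astype(float) for x in cs],0).astype(np.uint8)
    c["image"]=im;np.savez(f"pics/{n}3.npz",**c)
    y,x,w,h,f=(140,190,160,120,5) if n=="top" else (150,155,170,140,4.2)
    cv2.imwrite(f"pics/{n}3.png",cv2.resize(im[y:y+h,x:x+w],None,fx=f,fy=f,interpolation=cv2.INTER_CUBIC))
print(manip.state()["clock"])
```

```text
0.516 7.3 0.471 4.3 0.426 4.7 0.381 3.3 0.336 4.3 0.291 3.9 0.246 3.3 0.201 2.6 0.156 2.9 0.111 2.7 0.066 3.4 0.046 2.7 0.026 2.5 0.006 0.8 -0.014 0.5 -0.034 -0.0 22.4333
25.8083
```

View pics/top3.png

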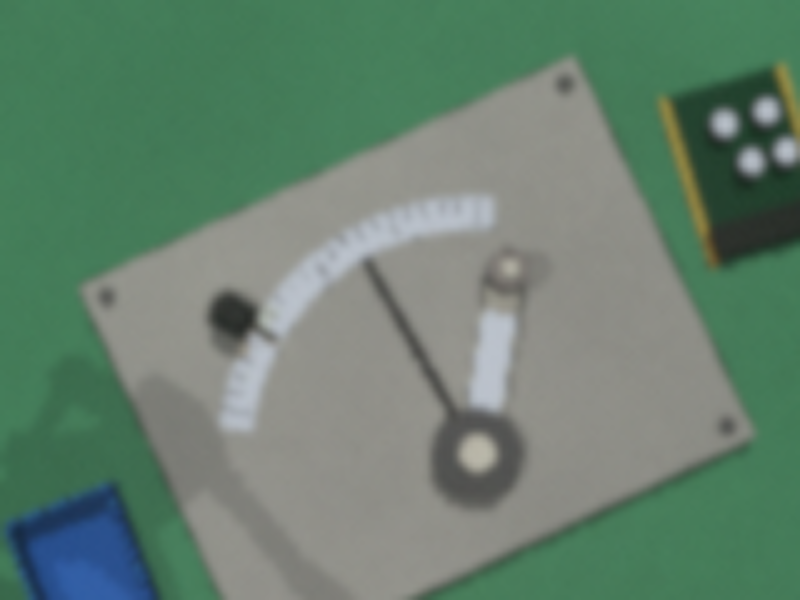

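View pics/side3.png

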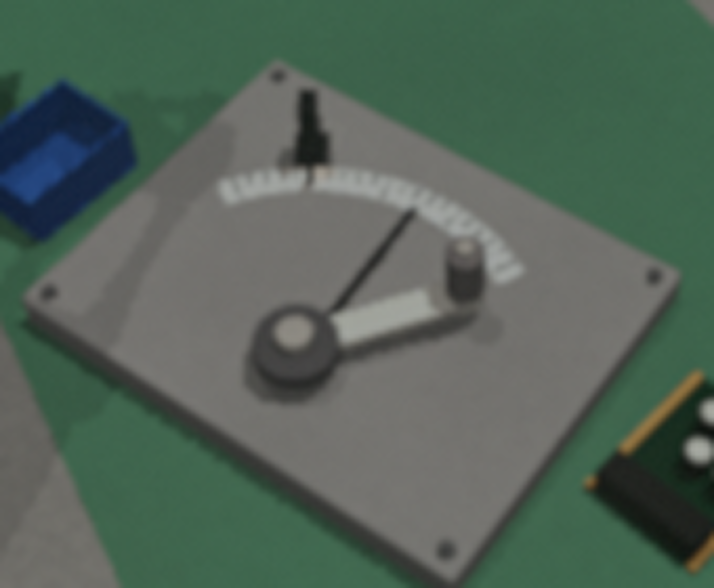

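```bash
cat >> h.py <<'E'
def blade(c,pv,a0,r0=.055,r1=.142,z=.037,half=.14):
    # polar unwrapping about pv at height z; subpixel dark centroid per radius
    g=cv2.cvtColor(c["image"],cv2.COLOR_BGR2GRAY).astype(np.float32)
    rs=np.arange(r0,r1,.003);pts=[]
    for r in rs:
        h=.013/r;al=a0+np.linspace(-h,h,53)
        P=np.c_[pv[0]+r*np.cos(al),pv[1]+r*np.sin(al),np.full(53,z)]
        q=proj(c,P).astype(np.float32);v=cv2.remap(g,q[:,0][None],q[:,1][None],cv2.INTER_CUBIC)[0]
        w=np.clip(np.median(v)-6-v,0,None)
        if w.sum()>20:
            a=(w*al).sum()/w.sum();pts.append([pv[0]+r*np.cos(a),pv[1]+r*np.sin(a)])
    pts=np.array(pts);vx,vy,x0,y0=cv2.fitLine(pts.astype(np.float32),cv2.DIST_HUBER,0,1e-5,1e-5).ravel()
    d=np.array([vx,vy]);d*=np.sign(d@[np.cos(a0),np.sin(a0)])
    n=np.array([-d[1],d[0]]);off=(pv-np.array([x0,y0]))@n
    res=(pts-[x0,y0])@n
    A=np.arctan2(d[1],d[0]); tip=np.array([x0,y0])+d*(.15-0)*0
    return A,off,res.std(),len(pts),np.arctan2(*(pts.mean(0)-pv)[::-1])
E
python3 - <<'E'
from h import *
for n in("top","side"):
    c=dict(np.load(f"pics/{n}3.npz"))
    a0=np.arctan2(.0+.0,1)
    if n=="top": p=ray(c,190+368.5/5-.5,140+262.5/5-.5,.038)
    else: p=ray(c,155+412/4.2-.5,150+210/4.2-.5,.038)
    d=p[:2]-PV;a=np.arctan2(d[1],d[0]);print(n,"tip",p,"r",np.hypot(*d),"ang",a)
    for _ in range(2):
        o=blade(c,PV,a);a=o[4]
    print("line ang %.4f, pivot off %.4f m, sd %.4f n %d, mean-bearing %.4f"%o)
E
```

```text
top tip [0.58134202 0.00859206 0.038     ] r 0.14689633073963543 ang 0.5286676190909871
line ang 0.5251, pivot off -0.0012 m, sd 0.0001 n 29, mean-bearing 0.5380
side tip [0.58220464 0.00844894 0.038     ] r 0.14757005618043034 ang 0.5248818528432945
line ang 0.5184, pivot off -0.0002 m, sd 0.0002 n 29, mean-bearing 0.5208
```

```bash
cat >> h.py <<'E'
def ix(a,z,r=.186):return np.r_[PV+r*np.array([np.cos(a),np.sin(a)]),z],rot(a+np.pi/2,-1)
E
python3 - <<'E'
from h import *
from cell import manip
manip.set_gripper(.05,5)
manip.move_pose(*ix(1.06,.16));manip.move_linear(ix(1.06,.055)[0],rate=.08)
print(manip.state()["clock"],manip.state()["contact_force"])
manip.set_gripper(0.0,5)
s=manip.state();d=s["tool_pos"][:2]-PV;print(s["clock"],s["gripper_width"],s["tool_pos"],np.hypot(*d),np.arctan2(d[1],d[0]),s["contact_force"])
E
```

```text
29.2 [-0.30568386 -0.74136336  0.41886125]
29.8333 0.013963960489095591 [0.54540804 0.09682448 0.05506718] 0.18604705895492105 1.0602782907964752 [-0.59143781  1.86883688  1.09127069]
```

Run:
```python
from h import *
from cell import manip,cams
for a in np.linspace(1.06,.522,9)[1:]:
    p,r=ix(a,.055);manip.move_linear(p,rate=.05,rot=r)
    print("%.3f"%a,np.round(manip.state()["contact_force"],1))
manip.dwell(.2);s=manip.state();d=s["tool_pos"][:2]-PV;print(s["clock"],s["gripper_width"],np.hypot(*d),np.arctan2(d[1],d[0]))
manip.set_gripper(.045);p,r=ix(.522,.16);manip.move_linear(p,rate=.1)
manip.move_pose(np.r_[.40,.32,.24],ix(1.06,0)[1]);manip.dwell(.2)
for n in("top","side"):
    cs=[cams.capture(n) for _ in range(4)];c=cs[0];im=np.mean([x["image"].astype(float) for x in cs],0).astype(np.uint8)
    c["image"]=im;np.savez(f"pics/{n}4.npz",**c)
    y,x,w,h,f=(165,230,80,75,8) if n=="top" else (170,200,80,75,8)
    cv2.imwrite(f"pics/{n}4.png",cv2.resize(im[y:y+h,x:x+w],None,fx=f,fy=f,interpolation=cv2.INTER_CUBIC))
print(manip.state()["clock"])
```

```text
0.993 [-0.9 -0.4  1.1]
0.925 [ 0.  -1.5  1.4]
0.858 [-0.4 -0.3  1. ]
0.791 [-1.1 -1.3  1.5]
0.724 [-1.2 -1.7  2.7]
0.657 [-3.1 -2.7  4.2]
0.589 [-3.  -3.4  3.9]
0.522 [-5.2 -2.8  4.3]
33.2333 0.014154062333538324 0.18566613652774777 0.5227142750499589
37.0417
```

View pics/top4.png

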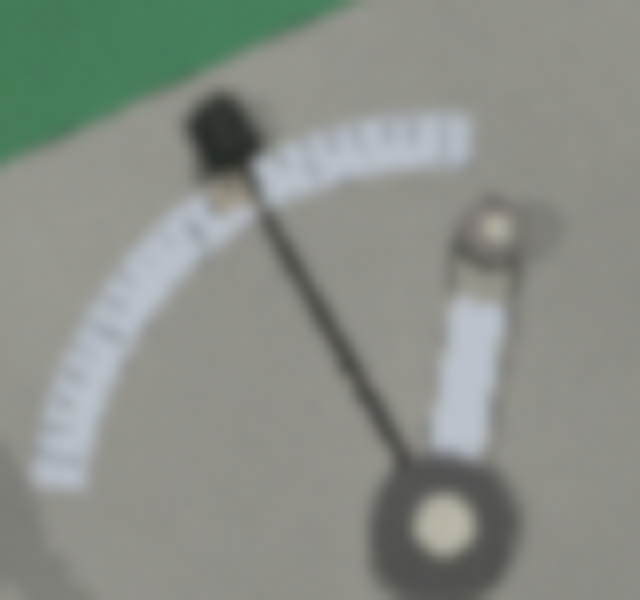

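View pics/side4.png

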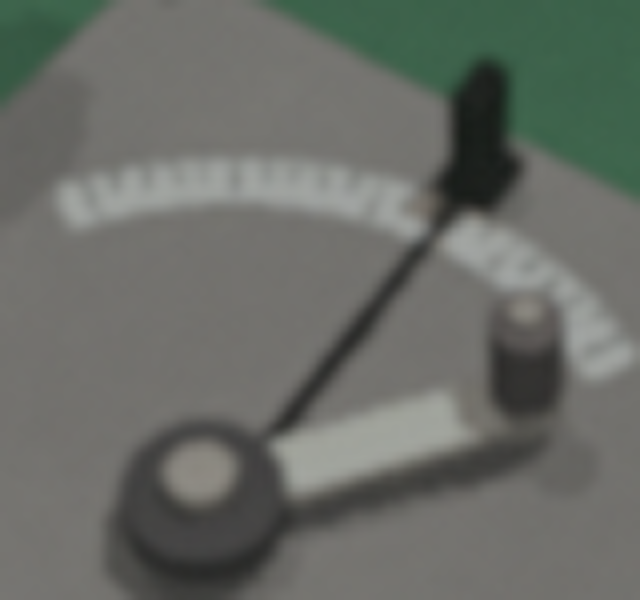

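Run:
```python
from h import *
for n in("top","side"):
    c=dict(np.load(f"pics/{n}4.npz"));g=cv2.cvtColor(c["image"],cv2.COLOR_BGR2GRAY).astype(np.float32)
    A,off,sd,k,mb=blade(c,PV,.526);A,off,sd,k,mb=blade(c,PV,mb)
    print(n,"blade %.4f off %.4f mb %.4f"%(A,off,mb))
    e=np.array([np.cos(A),np.sin(A)]);nn=np.array([-e[1],e[0]]);B=PV-off*nn
    for r in np.r_[.1,.12,.14,.146,np.arange(.152,.172,.002)]:
        s=np.linspace(-.02,.02,81);P=np.c_[B+r*e+s[:,None]*nn,np.full(81,.037)]
        q=proj(c,P).astype(np.float32);v=cv2.remap(g,q[:,0][None],q[:,1][None],cv2.INTER_CUBIC)[0]
        m=abs(s)<.006;w=np.clip(np.percentile(v[abs(s)<.009],70)-15-v,0,None)*m
        print("%.3f cen %.1f mm min %.1f@%.0f"%(r,1e3*(w*s).sum()/max(w.sum(),1e-6),1e3*s[m][v[m].argmin()],v[m].min()),end=' | ')
    # fin: very dark pixels, top
    print()
    for r,z in((.186,.09),(.186,.065)):
        s=np.linspace(-.03,.03,121);acc=[]
        for dr in np.linspace(-.008,.008,9):
            P=np.c_[B+(r+dr)*e+s[:,None]*nn,np.full(121,z)];q=proj(c,P).astype(np.float32)
            v=cv2.remap(g,q[:,0][None],q[:,1][None],cv2.INTER_LINEAR)[0]
            ed=(v.min()+np.median(v))/2;idx=np.where(v<ed)[0];acc.append((s[idx[0]],s[idx[-1]]))
        print("fin z",z,np.round(1e3*np.array(acc).mean(0),1))
```

```text
top blade 0.5253 off -0.0012 mb 0.5377
0.100 cen 0.0 mm min 0.0@82 | 0.120 cen -0.0 mm min 0.0@88 | 0.140 cen 0.0 mm min 0.0@92 | 0.146 cen -0.1 mm min -0.5@94 | 0.152 cen -0.5 mm min -0.5@124 | 0.154 cen -0.4 mm min -0.5@128 | 0.156 cen -0.5 mm min -0.5@127 | 0.158 cen -0.4 mm min -1.0@122 | 0.160 cen -0.5 mm min -0.5@116 | 0.162 cen -0.8 mm min -0.5@110 | 0.164 cen -1.0 mm min -1.0@104 | 0.166 cen -1.1 mm min -1.5@99 | 0.168 cen -0.9 mm min -1.0@92 | 0.170 cen -1.0 mm min -1.0@79 | 
fin z 0.09 [-11.   10.9]
fin z 0.065 [-11.8  10.6]
side blade 0.5176 off -0.0003 mb 0.5207
0.100 cen -0.4 mm min -0.5@45 | 0.120 cen 0.1 mm min 0.0@54 | 0.140 cen 0.3 mm min 0.5@53 | 0.146 cen -0.4 mm min 0.0@68 | 0.152 cen -0.2 mm min 0.0@81 | 0.154 cen -0.1 mm min 0.0@76 | 0.156 cen 0.4 mm min 0.0@66 | 0.158 cen 0.7 mm min 0.5@59 | 0.160 cen 1.0 mm min 1.0@54 | 0.162 cen 1.0 mm min 0.5@51 | 0.164 cen 1.1 mm min 1.0@50 | 0.166 cen 1.1 mm min 0.5@46 | 0.168 cen 1.0 mm min 0.5@44 | 0.170 cen 1.1 mm min 1.0@36 | 
fin z 0.09 [-12.7   5. ]
fin z 0.065 [-12.3  10.2]
```

Run:
```python
from cell import manip,order
print(manip.state()["clock"]);order.close_job()
```

```text
37.0417
the job is handed in; nothing more can be done
```

The tensioner check is done and the job is handed in, at 37 s on the robot's clock. The index pointer stands in line with the drag hand.

- **Push:** With the fingers shut, I pushed the roller counter-clockwise until the force rose at about 0.50 rad, where the arm met its inner stop. I then raised the force in small steps and held it for 1.4 s at 14.6–15.0 N. The highest reading was 15.7 N.
- **Return:** I eased the arm back in slow steps. The force faded from 2.5 N to zero near rest, and the pictures afterwards show the arm back in its starting position.
- **Index:** I gripped the fin lightly at 5 N and slid it from a world bearing of about 1.06 to 0.522 rad (a scale reading of about 0.52). Then I let go and backed away.

**Last checks**
- **Alignment:** In the top view the pointer sits 0.4–1.1 mm to one side of the blade line, and in the side view up to 1.1 mm to the other. That puts them in line to within about 0.007 rad, with the sign unsettled.
- **Blade bearing:** The two cameras disagree slightly (0.525 rad from the top, 0.518 rad from the side). I used the middle value.
- **Drag hand:** Its bearing was the same before and after the index move, to under 0.001 rad.
- **Sideways force:** The force reading rose to about 7 N while sliding the index, more than the 1.2 N expected. I think this was rubbing from a small error in my pivot position or sensor drift, but I did not check it.
- **Bystanders:** I never moved near the board or the driver and passed only above the bin. I did not take a final picture of them.

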